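Pack the paint set and snap its clip cover shut

TASK

Pack up the paint set: stand the loose paint jar upright in the tray's empty middle compartment and let go of it, then put the clip cover on the tray and press it down until both end catches snap over and it sits fully home all round. Finish while still pressing firmly down on the closed cover (about 10 N): do not let go or lift off at the end, and leave the cone, the glue bottle and the tape roll where they stand.

Things in the scene. Friction and masses are not known exactly. Their poses are not given: they have to be found in the camera images.
- tray: Grey plastic paint tray fixed to the table, open on top: outside 100 (its x) x 170 (its y, the long way) x 34 mm high, walls and floor 4 mm. Three compartments along y, the end ones full (fixed jars like the loose one, tops 58 mm above the table). Origin: centre of its underside, on the table; z up. Same turned half round. Outside each short end stands a springy catch, see nose_a and nose_b.
- tray_cell (a point): Centre of the floor of the tray's empty middle compartment, 4 mm above the table; tray's axes. The compartment is 92 mm along x and 51 mm along y inside; the outer walls are 34 mm and the two dividers 30 mm high above the table.
- nose_a (a point): Nose of the springy catch at the tray's +y end, 47 mm above the table; tray's axes. The catch is 34 mm wide (x), stands 53 mm above the table, outside the tray; its rounded nose (8 mm thick) points inward and gives outward by up to 8 mm, springing back.
- nose_b (a point): Nose of the like catch at the tray's -y end.
- jar_mid (a point): Loose paint jar, white with a green screw cap, a plain upright cylinder 38 mm wide and 54 mm tall, 50 to 100 g. This point is its centre, 27 mm above its foot; z is its upright axis. Standing in the tray the point is 31 mm above the table.
- cover_grip (a point): Centre of the upright grip bar in the middle of the top of the loose white plastic clip cover (about 220 g). The bar is 16 (cover's x) x 70 (y) x 30 mm high: its flat top is 15 mm above this point, the cover's top plate 15 mm below. The plate is 100 (x) x 170 (y) mm. This point is 73 mm above the table at the start and 83 mm above it with the cover home on the tray.
- cover_edge (a point): Centre of the cover in the plane of the bottom edge of its side walls, 49 mm below the grip bar's centre; cover's axes. Home, the edge lies on the tray's rim, 34 mm above the table. Set on the tray but not pressed, the cover rests on the catches' noses 15 mm higher. About 8 to 15 N straight down spreads them; about half-way the force drops suddenly and the cover falls home.
- cover: The clip cover, standing open side down on four corner guide pegs (9 mm wide, tapered ends) that reach 24 mm below its walls and fit inside the tray's corners with 1.5 mm play. Origin midway between the peg tips, 73 mm below the grip bar's centre; y the long way, to be lined up with the tray's y (either way round), z up.
- foam_cone: White foam cone, 76 mm wide at the foot, 168 mm tall; origin at the centre of its foot. Leave alone.
- glue_bottle: White glue bottle with a green cap, 64 mm wide, 150 mm tall; origin at the centre of its foot. Leave alone.
- tape_roll: Roll of paper tape lying flat, 90 mm wide, 24 mm high; origin at the centre of its underside. Leave alone.
Things that resemble listed ones, but are neither listed nor needed, are in the scene too. What is shaped like the cover but red or turquoise is not meant. Of the things shaped like the part that bears jar_mid, the white one is meant.

How it is judged (in metres and radians):
On the way, in this order (a step that is already met when the one before it is completed fails the run):
1. the jar stands upright in the middle compartment, let go (x of jar_mid in the frame of tray between -0.03 and 0.03 m and y of jar_mid in the frame of tray between -0.02 and 0.02 m and z of jar_mid in the frame of tray between 0.026 and 0.036 m and angle between jar_mid's own z axis and vertical below 0.15 rad and contact force between the fingers and jar below 0.1 N), for 0.2 s.
2. the cover is snapped fully home over both catches (x of cover_edge in the frame of tray between -0.004 and 0.004 m and y of cover_edge in the frame of tray between -0.004 and 0.004 m and z of cover_edge in the frame of tray between 0.03 and 0.0365 m and angle between cover_edge's own z axis and vertical below 0.03 rad and angle between the y axis of cover_edge and the y axis of tray, either way round below 0.06 rad), for 0.2 s.
At the end, for the whole second after the job is handed in: Jar upright (0.15 rad) in the middle compartment; cover at rest and snapped home: edge within 2.5 mm of the tray's rim, level to 0.03 rad, centred to 4 mm, lined up to 0.06 rad; and the robot still presses it, so that it bears on the tray with over 8 N, weight included (all of step 2 and x of jar_mid in the frame of tray between -0.03 and 0.03 m and y of jar_mid in the frame of tray between -0.02 and 0.02 m and z of jar_mid in the frame of tray between 0.026 and 0.036 m and angle between jar_mid's own z axis and vertical below 0.15 rad and contact force between cover and tray above 8 N and contact force between any of the fingers, the arm and cover above 2 N and linear speed of cover below 0.02 m/s); the arm keeps its last pose, push and grip.
It fails at once if a bystander is knocked or moved more than 30 mm (distance of any of foam_cone, glue_bottle, tape_roll from where it was at the start of the episode above 0.03 m).
It also fails if it takes over 69 s, if anything falls off the work surface, if the arm or the gripper's body presses on something with over 40 N, if the wrist force passes 120 N, or if a joint passes its speed limit or range.

ROBOT

A 6-joint arm with a two-finger parallel gripper is mounted at the origin on the work surface. World frame = base frame: x ahead of the robot, y to its left, z up, the work surface at z = 0. Lengths are in m, angles in degrees, forces in N, time in s.
With the tool pointing down it reaches from about 0.4 to 0.825 m from the base axis. Payload 7 kg.
Tool frame: the origin (TCP) lies at the very end of the fingers, on their centre line; the grasp point (between the pads) lies 19 mm behind it (ctrl.grip_depth is the z of the grasp point in the tool frame, in m); z points along the fingers, y is the direction in which the jaws open and shut (so a half turn about z gives the same grasp; the last joint's range is limited). The gripper opens to 88 mm and grips with 3 to 60 N. Pads are 19 mm wide; open, the fingers measure 130 mm over their backs; the gripper's body (78 mm by 193 mm) begins 47 mm behind the grasp point.
Start: joints at [16.507, 20.546, 0.682, 0, -70.136, -16.507], TCP at [0.675, -0, 0.227] pointing down, gripper open.
Joint ranges: [-176.03, 176.03], [-82.01, 121.73], [-58.28, 71.71], [-173.87, 95.51], [-174.79, -0.11], [-173.66, 173.66]. Speed limits (degrees/s): [136.94, 136.94, 172.46, 180, 180, 180].

INTERFACE

Orientations are given as [roll, pitch, yaw] about the fixed x, y, z axes, in that order (R = Rz(yaw) Ry(pitch) Rx(roll)).
In Python, from plant import telemetry, snapshot, job, models, ctrl gives the robot as it stands.
- The arm moves only by the tool jog_arm, never from a script. Its argument "targets" is text: rows parted by semicolons, each of 7 numbers parted by spaces: the shift along the tool's x, y, z in m, then the turn, a rotation vector about the tool's x, y, z in degrees, then the gripper command: -1 is shut, 1 is fully open, values between are in proportion. A call has exactly 8 rows; each row is the pose to reach, as a shift and turn from the pose measured when the call began, along the tool's axes at that moment; what a row does not reach only later rows make up. A row lasts 1/8 s, in which the tool goes at most 62.5 mm and 10.7 degrees, less where a joint would pass 70% of its speed; a pose out of reach is approached as far as the arm can. A call with a gripper value outside its range is refused whole. The fingers move at their own pace and stop on an object; the grip force is fixed at half the most. Time passes only in rows, so rows that repeat a pose let the fingers close, or fill a call up. It gives the time, the measured TCP pose, the force and the opening at its end, in the units of the state.
- telemetry.get_obs(): the state, without advancing time (a new reading comes with each control period).
- snapshot(name): name is "scene" or "side" or "wrist"; returns a dict with "img" (384x512x3 uint8, red, green, blue), "range_z" (384x512 float32, m along the optical axis (not along the pixel's ray), 0 where there is no reading), "intrinsics" (3x3 intrinsics, pixels), "R" (3x3) and "t" (3): a world point X has camera coordinates R X + t. Camera axes: x right, y down, z forward; pixel columns grow to the right and rows downward; lengths in m; the calibration is good to about 2 mm. A picture is of the moment at which its call begins.
- job.close_job(): hands the job in, once; it reports no verdict.
Trained networks look in a picture, given as the dict that the camera call returned (one of the last four; its "shot" number tells which), for a name from the list of things; names that differ only in an ending like _2 or _b are one class to them, and where a whole thing is asked for, a point or a joint stands for the part that bears it (a point fixed in the world has none). Each returns a list of dicts, best first, with "conf" (0 to 1); they miss things now and then, are a little off and sometimes report something else, mostly with a low value. They report only what shows in the picture. A call takes as long as a camera call. They do not tell look-alikes from the thing itself.
- models.cut_out(name, picture): "region" (384x512 bool, what is visible of it) and "uv" ([column, row] in pixels, amid what is visible of it).
- models.spot_point(name, picture): "uv" ([column, row] in pixels: a listed point, or the origin of a listed thing).
The state is a dict: "clock": time; "joint_pos": joint angles; "qvel": joint speeds; "tau": joint torques, N m; "tool_pos": TCP position; "orientation": TCP orientation; "force": force on the tool from outside, world axes, zero at the start; "moment": the same for the moment, N m; "opening": finger opening in m.
Only numpy, scipy, OpenCV 4.12 (cv2) and the standard library are available. Lean on these libraries where they do the work, as an engineer would, in place of code of your own. Each camera call takes 0.05 s, during which the arm holds its last target.

## Working session

There is one attempt and no reset: what is moved stays moved. The work goes in short steps, Python scripts to look and compute and a tool call to move; the robot and the scene stay as the last step left them, time stands still between calls to the robot, and variables do not carry over. Pictures are saved under pics/ and viewed, and the job is handed in when it is done.

Besides the shell and the picture viewer there is one more tool, called as name(argument=value, ...) on one line, values as JSON. jog_arm: Moves the arm, as the interface text tells. Its arguments: {"type":"object","properties":{"targets":{"type":"string"}},"required":["targets"]}

```bash
mkdir -p pics; ls
cat > h.py <<'E'
import numpy as np, cv2
from plant import telemetry, snapshot, job, models, ctrl
def save(s,n,marks=()):
    im=cv2.cvtColor(s["img"],cv2.COLOR_RGB2BGR).copy()
    for m in marks: cv2.circle(im,(int(m[0]),int(m[1])),3,(0,0,255),1)
    cv2.imwrite("pics/"+n,im)
def world(s,uv,d): # d depth along axis
    K=s["intrinsics"]; c=np.linalg.inv(K)@np.array([uv[0],uv[1],1.])*d
    return s["R"].T@(c-s["t"])
def at_z(s,uv,z):
    K=s["intrinsics"]; r=s["R"].T@(np.linalg.inv(K)@np.array([uv[0],uv[1],1.])); o=-s["R"].T@s["t"]
    return o+r*(z-o[2])/r[2]
def cloud(s):
    h,w=s["range_z"].shape; v,u=np.mgrid[:h,:w]; d=s["range_z"]
    c=np.linalg.inv(s["intrinsics"])@np.stack([u.ravel()*d.ravel(),v.ravel()*d.ravel(),d.ravel()])
    return (s["R"].T@(c-s["t"][:,None])).T.reshape(h,w,3)
def proj(s,X):
    c=s["R"]@np.asarray(X)+s["t"]; p=s["intrinsics"]@c; return p[:2]/p[2]
E
python3 - <<'E'
from h import *
o=telemetry.get_obs(); print({k:np.round(v,3) for k,v in o.items()},ctrl.grip_depth)
for n in ["scene","side","wrist"]:
    s=snapshot(n); save(s,n+"0.png"); print(n,"campos",-s["R"].T@s["t"])
    for k in ["tray","tray_cell","nose_a","jar_mid","cover_grip","cover","foam_cone","glue_bottle","tape_roll"]:
        for r in models.spot_point(k,s)[:4]: print(k,np.round(r["uv"]),round(r["conf"],2))
E
```

```text
pics
{'clock': np.float64(0.0), 'joint_pos': array([ 1.6506e+01,  2.0593e+01,  6.3300e-01, -2.0000e-02, -7.0135e+01,
       -1.6506e+01]), 'qvel': array([-0.058, -0.001,  0.004,  0.032, -0.061,  0.066]), 'tau': array([-1.0000e-03, -5.8273e+01,  2.9306e+01,  6.9970e+00,  7.0000e-03,
       -0.0000e+00]), 'tool_pos': array([ 0.675, -0.   ,  0.226]), 'orientation': array([ 1.79903e+02, -1.00000e-02, -9.00060e+01]), 'force': array([0.123, 0.512, 0.501]), 'moment': array([-0.03 , -0.026, -0.011]), 'opening': np.float64(0.088)} -0.0188
scene campos [0.96860894 0.61155041 0.66233921]
tray [221. 180.] 0.91
tray [166. 275.] 0.6
tray_cell [226. 180.] 0.66
tray_cell [315. 245.] 0.41
nose_a [237. 187.] 0.82
nose_a [211. 154.] 0.6
jar_mid [209. 236.] 0.94
jar_mid [203. 213.] 0.57
cover_grip [397. 302.] 0.72
cover_grip [321. 227.] 0.59
cover_grip [385. 207.] 0.58
cover [390. 322.] 0.86
cover [316. 251.] 0.76
cover [378. 229.] 0.69
foam_cone [134. 184.] 0.8
glue_bottle [259. 333.] 0.93
glue_bottle [314. 249.] 0.75
tape_roll [166. 272.] 0.64
tape_roll [223. 181.] 0.28
side campos [0.32343229 0.90498353 0.74259918]
tray [274. 180.] 0.74
tray_cell [271. 180.] 0.63
nose_a [267. 184.] 0.92
nose_a [286. 155.] 0.61
jar_mid [209. 200.] 0.73
jar_mid [228. 184.] 0.64
cover_grip [324. 260.] 0.97
cover_grip [255. 237.] 0.96
cover_grip [221. 304.] 0.72
cover [253. 253.] 0.61
cover [324. 282.] 0.6
cover [223. 326.] 0.56
foam_cone [231. 148.] 0.73
foam_cone [255. 237.] 0.25
foam_cone [273. 180.] 0.21
glue_bottle [158. 262.] 0.96
tape_roll [169. 202.] 0.58
wrist campos [ 0.67602418 -0.0660779   0.38540726]
tray [428.  48.] 0.76
tray_cell [428.  45.] 0.77
nose_a [427. 133.] 0.62
jar_mid [257. 226.] 0.97
jar_mid [302. 151.] 0.71
```

View pics/scene0.png

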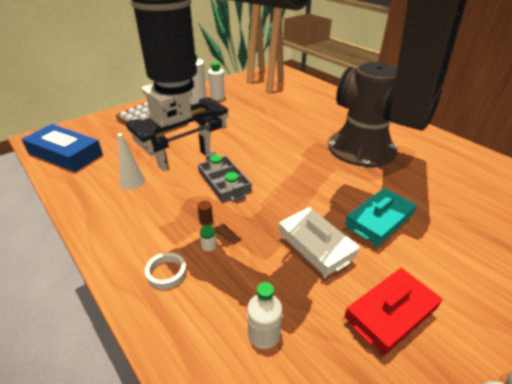

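View pics/side0.png

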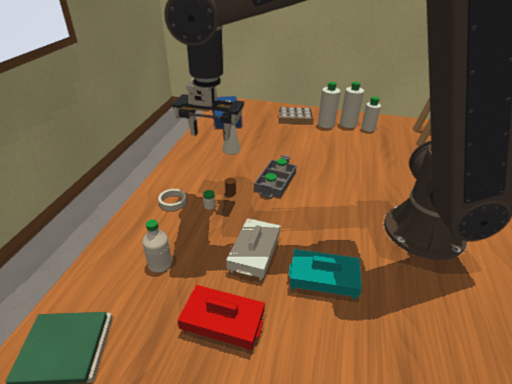

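View pics/wrist0.png

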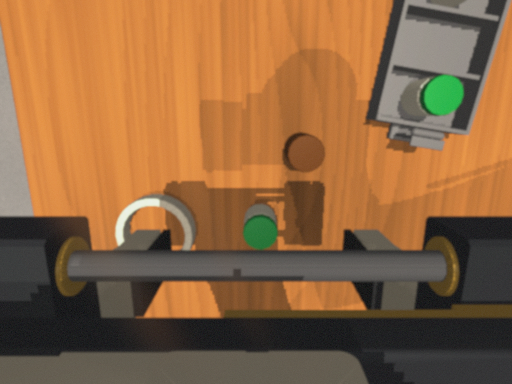

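The white, green-capped jar is at scene (208,237), side (209,200) and wrist (260,230), with a brown decoy beside it. The tray is at scene (224,178). The white cover is at scene (318,243), and the red and turquoise ones are decoys. Next I'll take metric measurements.

Run:
```python
from h import *
for n in ["scene","side","wrist"]:
    s=snapshot(n); C=cloud(s); np.savez("/tmp/%s.npz"%n,C=C,img=s["img"])
    def show(k,z,sel=None):
        for r in models.spot_point(k,s)[:4]:
            print(n,k,np.round(r["uv"]),round(r["conf"],2),np.round(at_z(s,r["uv"],z),4))
    show("tray",0);show("tray_cell",.004);show("nose_a",.047);show("jar_mid",.027);show("cover_grip",.073);show("tape_roll",0);show("glue_bottle",0);show("foam_cone",0)
    for k in ["jar_mid","cover_grip","tray"]:
        for r in models.cut_out(k,s)[:4]:
            P=C[r["region"]]; P=P[np.abs(P[:,2])<.3]; col=s["img"][r["region"]].mean(0)
            print(n,"cut",k,round(r["conf"],2),np.round(r["uv"]),"col",np.round(col),len(P),"z98",np.round(np.percentile(P[:,2],[2,98]),3))
            z=P[:,2]
            if k=="jar_mid": T=P[z>.049]
            elif k=="cover_grip": T=P[(z>.083)]
            else: T=P[(z>.028)&(z<.038)]
            if len(T)>5:
                (c,wh,a)=cv2.minAreaRect(T[:,:2].astype(np.float32)*1000); print("   rect",np.round(c,1),np.round(wh,1),round(a,1),"mean",np.round(T.mean(0),4), len(T))
```

```text
scene tray [220. 178.] 0.86 [ 0.4885 -0.1604  0.    ]
scene tray_cell [223. 178.] 0.72 [ 0.4861 -0.1495  0.004 ]
scene tray_cell [132. 186.] 0.7 [ 0.7202 -0.2838  0.004 ]
scene nose_a [236. 188.] 0.77 [ 0.5143 -0.0377  0.047 ]
scene nose_a [210. 154.] 0.63 [ 0.4747 -0.2295  0.047 ]
scene jar_mid [203. 213.] 0.73 [ 0.6332 -0.0274  0.027 ]
scene jar_mid [208. 236.] 0.57 [0.6684 0.0539 0.027 ]
scene cover_grip [324. 226.] 0.91 [0.4576 0.2364 0.073 ]
scene cover_grip [386. 206.] 0.83 [0.2819 0.2841 0.073 ]
scene cover_grip [396. 299.] 0.61 [0.4985 0.462  0.073 ]
scene tape_roll [166. 272.] 0.74 [ 0.7952  0.0677 -0.    ]
scene tape_roll [221. 178.] 0.24 [ 0.4866 -0.1555  0.    ]
scene glue_bottle [258. 334.] 0.69 [0.7262 0.3211 0.    ]
scene foam_cone [133. 183.] 0.58 [ 0.7113 -0.3037  0.    ]
scene cut jar_mid 0.88 [209. 234.] col [108. 124.  82.] 363 z98 [0.001 0.054]
   rect [672.6  59. ] [34.5 33.7] 55.1 mean [0.6727 0.0595 0.0527] 139
scene cut jar_mid 0.66 [202. 211.] col [91. 47. 24.] 273 z98 [0.002 0.055]
   rect [626.  -25.1] [35.7 28.6] 57.3 mean [ 0.6271 -0.0236  0.0525] 96
sce
[... 2607 characters left out ...]
5 -0.1367  0.004 ]
wrist tray_cell [259. 223.] 0.27 [0.6732 0.0616 0.004 ]
wrist nose_a [428. 135.] 0.81 [ 0.5031 -0.0464  0.047 ]
wrist jar_mid [303. 150.] 0.8 [ 0.6255 -0.0288  0.027 ]
wrist jar_mid [259. 222.] 0.69 [0.6737 0.0532 0.027 ]
wrist cut jar_mid 0.84 [303. 152.] col [124.  76.  41.] 1286 z98 [0.001 0.056]
   rect [627.  -28.3] [36.3 37. ] 46.9 mean [ 0.627  -0.0288  0.0546] 1093
wrist cut jar_mid 0.63 [257. 225.] col [ 60. 112.  65.] 1237 z98 [0.007 0.056]
   rect [672.8  55.2] [35.7 36.4] 50.3 mean [0.6724 0.0549 0.0545] 905
wrist cut tray 0.62 [434.  69.] col [109. 116. 101.] 15440 z98 [0.003 0.059]
   rect [ 494.3 -111.2] [142.4 101.8] 80.7 mean [ 0.4904 -0.1148  0.0326] 3335
```

jog_arm(targets="-0.03 0.0015 0 0 0 0 0.4; -0.056 0.003 0.04 0 0 0 0.4; -0.056 0.003 0.09 0 0 0 0.4; -0.056 0.003 0.12 0 0 0 0.4; -0.056 0.003 0.14 0 0 0 0.4; -0.056 0.003 0.165 0 0 0 0.4; -0.056 0.003 0.185 0 0 0 0.4; -0.056 0.003 0.195 0 0 0 0.4")

```text
clock: 4.3
tool_pos: [0.6715, 0.0558, 0.0303]
orientation: [179.9, -0.0, -90.0]
force: [-0.8, 0.6, -0.1]
opening: 0.0616
```

jog_arm(targets="0 0 0 0 0 0 -1; 0 0 0 0 0 0 -1; 0 0 0 0 0 0 -1; 0 0 0 0 0 0 -1; 0 0 -0.01 0 0 0 -1; 0 0 -0.04 0 0 0 -1; 0 0 -0.08 0 0 0 -1; 0 0 -0.12 0 0 0 -1")

```text
clock: 5.3
tool_pos: [0.6714, 0.0558, 0.152]
orientation: [179.9, -0.0, -90.0]
force: [0.6, 0.4, -0.9]
opening: 0.0372
```

Run:
```python
from h import *
s=snapshot("side"); save(s,"side1.png")
s=snapshot("wrist"); save(s,"wrist1.png")
```

```text
(no output)
```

View pics/wrist1.png

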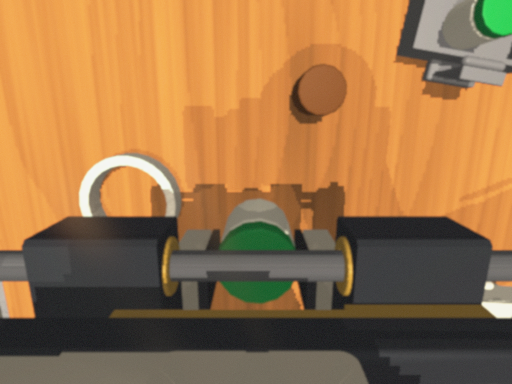

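View pics/side1.png

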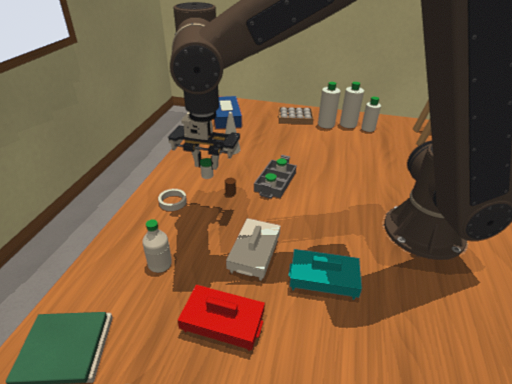

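jog_arm(targets="0.02 0.03 -0.03 0 0 1 -1; 0.045 0.07 -0.06 0 0 3 -1; 0.07 0.11 -0.085 0 0 5 -1; 0.095 0.145 -0.088 0 0 7 -1; 0.11 0.17 -0.088 0 0 9 -1; 0.116 0.18 -0.088 0 0 9 -1; 0.116 0.18 -0.088 0 0 9 -1; 0.116 0.18 -0.088 0 0 9 -1")

```text
clock: 6.4
tool_pos: [0.4947, -0.0595, 0.2431]
orientation: [-179.6, 0.1, -98.9]
force: [0.1, -0.1, -0.6]
opening: 0.0371
```

Run:
```python
from h import *
s=snapshot("wrist"); save(s,"wrist2.png"); C=cloud(s); np.savez("/tmp/w2.npz",C=C,img=s["img"],**{k:s[k] for k in("R","t","intrinsics")})
for k,z in (("tray_cell",.004),("nose_a",.047),("tray",0)):
  for r in models.spot_point(k,s)[:3]: print(k,np.round(r["uv"]),round(r["conf"],2),np.round(at_z(s,r["uv"],z),4))
r=models.cut_out("tray",s)[0]; P=C[r["region"]]; np.save("/tmp/P.npy",P)
for a,b in((.028,.0365),(.044,.056)):
  T=P[(P[:,2]>a)&(P[:,2]<b)]; print(a,len(T),cv2.minAreaRect(T[:,:2].astype(np.float32)*1000))
```

```text
tray_cell [253. 104.] 0.6 [ 0.4894 -0.1377  0.004 ]
nose_a [251.   6.] 0.84 [ 0.4764 -0.226   0.047 ]
nose_a [252. 188.] 0.72 [ 0.5043 -0.0485  0.047 ]
tray [255. 106.] 0.79 [ 0.4874 -0.1346  0.    ]
tray [254. 102.] 0.73 [ 0.4886 -0.1397  0.    ]
0.028 3056 ((490.1583251953125, -137.74075317382812), (170.3594512939453, 100.32269287109375), 80.72005462646484)
0.044 828 ((490.3769836425781, -133.19174194335938), (199.3090057373047, 35.29302215576172), 80.78948974609375)
```

View pics/wrist2.png

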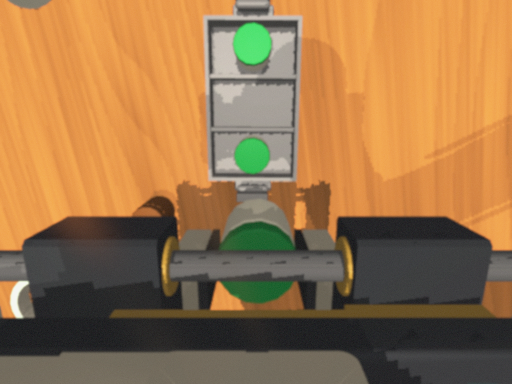

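Run:
```python
from h import *
from scipy.spatial.transform import Rotation as Ro
o=telemetry.get_obs(); s=snapshot("wrist"); T=np.array(o["tool_pos"]);R=Ro.from_euler("xyz",o["orientation"],degrees=True).as_matrix()
print(T,o["orientation"],o["clock"]); C=cloud(s)
print(proj(s,T),proj(s,T-.019*R[:,2]),proj(s,[.4902,-.1377,.034]))
# held jar cap top in tool frame
m=(s["img"][...,1]>s["img"][...,0]*1.5)&(s["img"][...,1]>60); m[:195]=0
P=(C[m]-T)@R; print(np.percentile(P,[3,50,97],axis=0).round(4))
r=models.cut_out("tray",s)[0]; P=C[r["region"]];P=P[(P[:,2]>.028)&(P[:,2]<.0365)]
print(cv2.minAreaRect(P[:,:2].astype(np.float32)*1000))
c=np.array([.4902,-.1377,.2431]); print("shift",(c-T)@R)
```

```text
[ 0.49429622 -0.05964971  0.24284748] [-1.79640776e+02  1.14259573e-01 -9.89340955e+01] 6.65
[258.62358308 246.24136778] [258.8650541  262.19291879] [251.32939305 102.99864762]
[[-0.0161 -0.0141 -0.0249]
 [ 0.0099 -0.0009 -0.0233]
 [ 0.0183  0.0128 -0.017 ]]
((490.13232421875, -137.3716278076172), (170.02493286132812, 100.16861724853516), 80.75344848632812)
shift [ 0.07773883 -0.00807695 -0.00035691]
```

jog_arm(targets="0.03 -0.004 0 0 0 0.3 -1; 0.065 -0.007 0 0 0 0.3 -1; 0.078 -0.008 0.03 0 0 0.3 -1; 0.078 -0.008 0.08 0 0 0.3 -1; 0.078 -0.008 0.13 0 0 0.3 -1; 0.078 -0.008 0.17 0 0 0.3 -1; 0.078 -0.008 0.195 0 0 0.3 -1; 0.078 -0.008 0.204 0 0 0.3 -1")

```text
clock: 7.75
tool_pos: [0.4905, -0.1379, 0.0374]
orientation: [-179.8, 0.1, -99.2]
force: [-0.0, -0.2, -0.5]
opening: 0.0371
```

Run:
```python
from h import *
o=telemetry.get_obs(); print(o["tool_pos"],o["orientation"],o["force"])
s=snapshot("scene"); save(s,"scene3.png")
cv2.imwrite("pics/scene3.png",cv2.resize(cv2.cvtColor(s["img"],4)[120:240,150:310],None,fx=4,fy=4))
```

```text
[ 0.49049666 -0.13787317  0.0373626 ] [-1.79785559e+02  8.18244589e-02 -9.92431661e+01] [-0.03062833 -0.16964812 -0.4956175 ]
```

View pics/scene3.png

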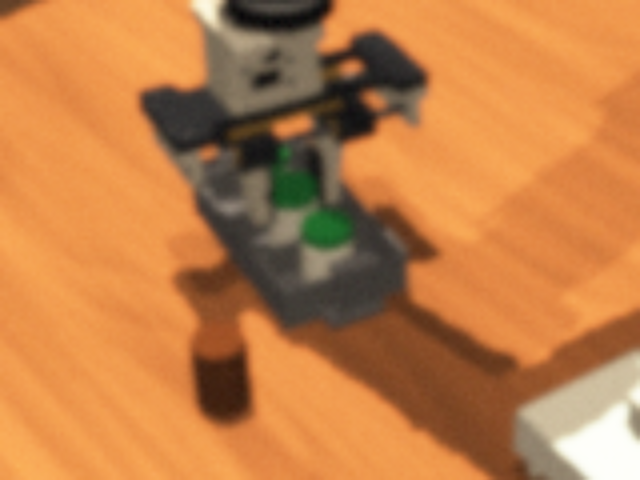

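The jar is in the middle compartment between the two fixed ones. I'll lower it the last 3 mm, then open the fingers a little.

jog_arm(targets="0 0 0.002 0 0 0 -1; 0 0 0.0035 0 0 0 -1; 0 0 0.0035 0 0 0 -1; 0 0 0.0035 0 0 0 0.1; 0 0 0.0035 0 0 0 0.1; 0 0 0.0035 0 0 0 0.1; 0 0 0.0025 0 0 0 0.1; 0 0 0.002 0 0 0 0.1")

```text
clock: 8.8
tool_pos: [0.4906, -0.1378, 0.0353]
orientation: [-179.8, 0.1, -99.2]
force: [0.4, 0.3, 0.1]
opening: 0.0482
```

jog_arm(targets="0 0 -0.02 0 0 0 0.1; 0 0 -0.06 0 0 0 0.1; 0 0 -0.11 0 0 0 0.1; 0 0 -0.16 0 0 0 0.1; -0.03 0 -0.2 0 0 0 0.1; -0.07 0 -0.21 0 0 0 0.4; -0.08 0 -0.21 0 0 0 0.4; -0.08 0 -0.21 0 0 0 0.4")

```text
clock: 9.8
tool_pos: [0.5023, -0.0587, 0.2449]
orientation: [-179.8, 0.1, -99.2]
force: [-0.9, -0.5, -1.0]
opening: 0.061
```

Run:
```python
from h import *
s=snapshot("wrist"); save(s,"wrist4.png"); C=cloud(s)
r=models.cut_out("tray",s)[0]; P=C[r["region"]];P=P[(P[:,2]>.028)&(P[:,2]<.0365)]
print(cv2.minAreaRect(P[:,:2].astype(np.float32)*1000))
im=s["img"].astype(int); m=(im[...,1]>im[...,0]*1.5)&(im[...,1]>60)
n,l,st,ce=cv2.connectedComponentsWithStats(m.astype(np.uint8))
for i in range(1,n):
  if st[i,4]>100: print(ce[i],np.median(C[l==i],0))
print(telemetry.get_obs()["tool_pos"],telemetry.get_obs()["orientation"])
```

```text
((489.9662780761719, -138.01022338867188), (169.44798278808594, 100.25169372558594), 80.761474609375)
[258.17750574  41.52104055] [ 0.48115555 -0.19107502  0.05862814]
[255.56227758 100.74911032] [ 0.49234433 -0.13736387  0.0586948 ]
[257.89959432 153.38438134] [ 0.49831618 -0.08494822  0.05870512]
[ 0.50211817 -0.05954669  0.24468985] [-1.79851430e+02  5.32610877e-02 -9.92415050e+01]
```

View pics/wrist4.png

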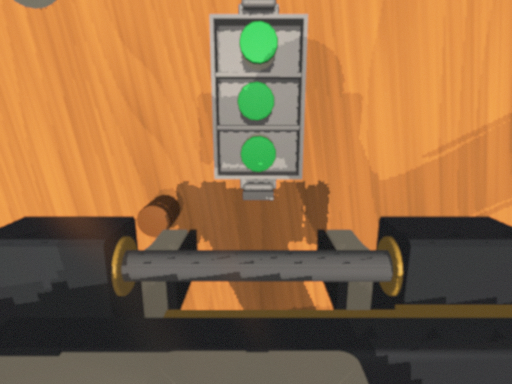

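jog_arm(targets="-0.04 0.01 0 0 0 0 0.4; -0.09 0.02 0 0 0 -1 0.4; -0.145 0.03 -0.01 0 0 -2 0.4; -0.2 0.045 -0.015 0 0 -3 0.4; -0.255 0.055 -0.015 0 0 -4 0.4; -0.31 0.067 -0.015 0 0 -5 0.4; -0.35 0.077 -0.015 0 0 -5 0.4; -0.362 0.079 -0.015 0 0 -5 0.4")

```text
clock: 10.9
tool_pos: [0.4822, 0.3115, 0.2586]
orientation: [-179.9, -0.0, -94.2]
force: [0.4, 0.3, -0.7]
opening: 0.0613
```

```bash
cat > cov.py <<'E'
from h import *
from scipy.spatial.transform import Rotation as Ro
s=snapshot("wrist"); save(s,"wrist5.png"); C=cloud(s)
for r in models.cut_out("cover_grip",s)[:2]:
  P=C[r["region"]]
  print(r["conf"],np.round(r["uv"]),s["img"][r["region"]].mean(0).round())
  for a,b in((.052,.063),(.083,.092)):
    T=P[(P[:,2]>a)&(P[:,2]<b)]; print(a,len(T),np.median(T[:,2]),cv2.minAreaRect(T[:,:2].astype(np.float32)*1000))
o=telemetry.get_obs(); T=np.array(o["tool_pos"]);R=Ro.from_euler("xyz",o["orientation"],degrees=True).as_matrix()
print(T,o["orientation"],o["clock"]); print(R.round(4))
E
python3 cov.py
```

```text
0.78 [254. 297.] [151.  26.  20.]
0.052 2947 0.05863672508375832 ((494.59222412109375, 457.91815185546875), (38.275794982910156, 169.33038330078125), 85.69481658935547)
0.083 321 0.08713050471186624 ((495.2851257324219, 455.5345153808594), (5.711855411529541, 69.37185668945312), 86.55789947509766)
0.66 [256.  94.] [229. 233. 222.]
0.052 14811 0.058656956109225326 ((476.84954833984375, 234.39846801757812), (170.41258239746094, 100.17921447753906), 86.56494140625)
0.083 1220 0.08840569862737331 ((476.8642272949219, 234.3207244873047), (69.03559112548828, 15.998510360717773), 86.57827758789062)
[0.48238118 0.31041764 0.25885287] [-1.79903112e+02 -4.57918497e-02 -9.42218113e+01] 11.0
[[-7.360e-02 -9.973e-01  1.600e-03]
 [-9.973e-01  7.360e-02 -9.000e-04]
 [ 8.000e-04 -1.700e-03 -1.000e+00]]
```

View pics/wrist5.png

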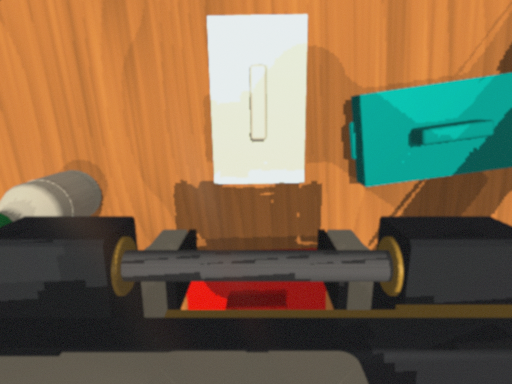

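jog_arm(targets="0.035 0 0.01 0 0 -0.8 0.4; 0.07 0 0.05 0 0 -0.8 0.4; 0.076 0 0.1 0 0 -0.8 0.4; 0.076 0 0.135 0 0 -0.8 0.4; 0.076 0 0.165 0 0 -0.8 0.4; 0.076 0 0.185 0 0 -0.8 0.4; 0.076 0 0.195 0 0 -0.8 0.4; 0.076 0 0.198 0 0 -0.8 0.4")

```text
clock: 12.0
tool_pos: [0.4772, 0.2335, 0.0608]
orientation: [-179.9, -0.1, -93.5]
force: [0.5, -0.0, 0.0]
opening: 0.0614
```

jog_arm(targets="0 0 0 0 0 0 0.4; 0 0 0 0 0 0 -0.2; 0 0 0 0 0 0 -0.6; 0 0 0 0 0 0 -1; 0 0 0 0 0 0 -1; 0 0 0 0 0 0 -1; 0 0 0 0 0 0 -1; 0 0 0 0 0 0 -1")

```text
clock: 13.0
tool_pos: [0.4773, 0.2335, 0.0608]
orientation: [-179.9, -0.1, -93.5]
force: [-0.7, -0.2, 0.4]
opening: 0.0153
```

jog_arm(targets="0 0 -0.002 0 0 0 -1; 0 0 -0.006 0 0 0 -1; 0 0 -0.015 0 0 0 -1; 0 0 -0.03 0 0 0 -1; 0 0 -0.05 0 0 0 -1; 0 0 -0.08 0 0 0 -1; 0 0 -0.1 0 0 0 -1; 0 0 -0.1 0 0 0 -1")

```text
clock: 14.0
tool_pos: [0.4781, 0.2344, 0.1633]
orientation: [-179.7, 0.1, -93.5]
force: [0.5, 0.8, -2.5]
opening: 0.0156
```

```bash
sed -i 's/wrist5/wrist6/' cov.py
python3 - <<'E'
from h import *
from scipy.spatial.transform import Rotation as Ro
s=snapshot("side"); save(s,"side6.png"); w=snapshot("wrist"); save(w,"wrist6.png")
o=telemetry.get_obs(); T=np.array(o["tool_pos"]);R=Ro.from_euler("xyz",o["orientation"],degrees=True).as_matrix()
print(T,o["orientation"],o["clock"],o["force"],o["moment"])
for n,q in (("side",s),("wrist",w),("scene",snapshot("scene"))):
  C=cloud(q); im=q["img"].astype(int)
  P=(C-T)@R; m=(abs(P[...,0])<.1)&(abs(P[...,1])<.07)&(abs(P[...,2]-.001)<.007)&(q["range_z"]>0)
  Q=P[m]; print(n,len(Q),cv2.minAreaRect(Q[:,:2].astype(np.float32)*1000) if len(Q)>10 else 0)
  if len(Q)>50:
    A=np.c_[Q[:,:2],np.ones(len(Q))]; print("plane z=ax+by+c",np.linalg.lstsq(A,Q[:,2],rcond=None)[0])
E
```

```text
[0.47685231 0.23349272 0.16087309] [-1.79919690e+02 -4.51647726e-02 -9.34906223e+01] 14.1 [-0.15108873 -0.2333787  -2.48153138] [ 0.02777176  0.03576189 -0.02105929]
side 1281 ((-10.954238891601562, -0.7393722534179688), (100.6423110961914, 157.63601684570312), 89.55022430419922)
plane z=ax+by+c [-0.0018937   0.00530044  0.00101396]
wrist 28451 ((22.322975158691406, -1.4126129150390625), (100.31988525390625, 122.44800567626953), 89.98253631591797)
plane z=ax+by+c [ 3.79766084e-03 -5.37324331e-05  1.14300351e-03]
scene 1561 ((-2.4639892578125, -0.3542976379394531), (169.5836639404297, 101.6035385131836), 0.051231883466243744)
plane z=ax+by+c [-0.00246499 -0.00565942  0.00385017]
```

View pics/wrist6.png

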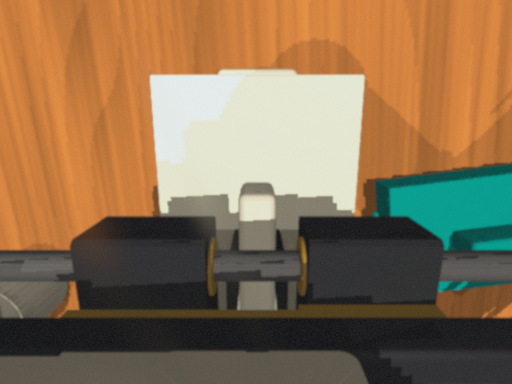

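View pics/side6.png

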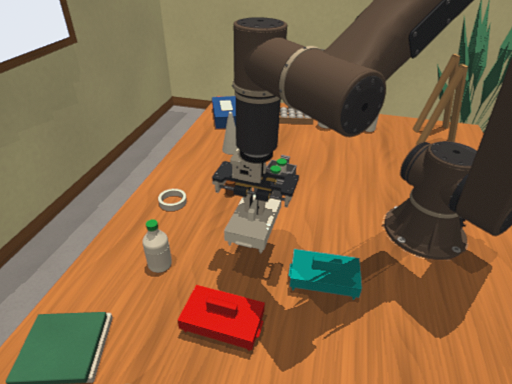

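jog_arm(targets="0 0 -0.03 0 0 0 -1; 0.02 -0.006 -0.06 0 0 1 -1; 0.055 -0.017 -0.09 0 0 2 -1; 0.09 -0.028 -0.12 0 0 4 -1; 0.125 -0.04 -0.12 0 0 5 -1; 0.155 -0.049 -0.12 0 0 5.8 -1; 0.17 -0.0535 -0.12 0 0 5.8 -1; 0.17 -0.0535 -0.12 0 0 5.8 -1")

```text
clock: 15.15
tool_pos: [0.5195, 0.0598, 0.2798]
orientation: [180.0, -0.1, -99.4]
force: [-0.1, -0.3, -2.2]
opening: 0.0155
```

jog_arm(targets="0 0 0 0 0 0 -1; 0 0 0 0 0 0 -1; 0 0 0 0 0 0 -1; 0 0 0 0 0 0 -1; 0 0 0 0 0 0 -1; 0 0 0 0 0 0 -1; 0 0 0 0 0 0 -1; 0 0 0 0 0 0 -1")

```text
clock: 16.15
tool_pos: [0.5195, 0.0598, 0.2798]
orientation: [180.0, -0.1, -99.4]
force: [0.8, 0.5, -1.5]
opening: 0.0158
```

Run:
```python
from h import *
from scipy.spatial.transform import Rotation as Ro
o=telemetry.get_obs(); w=snapshot("wrist"); save(w,"wrist7.png")
T=np.array(o["tool_pos"]);R=Ro.from_euler("xyz",o["orientation"],degrees=True).as_matrix()
print(T,o["orientation"],o["clock"],o["force"],o["opening"])
C=cloud(w); P=(C-T)@R
m=(abs(P[...,0])<.1)&(abs(P[...,1])<.07)&(abs(P[...,2]-.001)<.007)&(w["range_z"]>0)
Q=P[m];r=cv2.minAreaRect(Q[:,:2].astype(np.float32)*1000);print("plate",r, Q[:,0].max(),np.percentile(Q[:,0],99.9))
for k in models.cut_out("tray",w)[:2]:
  G=C[k["region"]]; print(k["conf"],k["uv"]); G=G[(G[:,2]>.028)&(G[:,2]<.037)]
  print(len(G)); r=cv2.minAreaRect(G[:,:2].astype(np.float32)*1000);print(r,cv2.boxPoints(r))
np.savez("/tmp/w7.npz",C=C,img=w["img"],T=T,R=R)
```

```text
[0.51950216 0.05976531 0.27982876] [ 1.79975584e+02 -1.34956403e-01 -9.93738425e+01] 16.15 [ 0.76098104  0.54116431 -1.51809396] 0.01583056840724646
plate ((22.731136322021484, -1.1841888427734375), (100.85169219970703, 122.29220581054688), 89.98808288574219) 0.08388728928869217 0.08379921496773893
0.64 [257.6, 38.3]
979
((497.80792236328125, -90.53218078613281), (74.9540786743164, 100.10749816894531), 80.83556365966797) [[ 442.4242  -119.55885]
 [ 541.25385 -135.50282]
 [ 553.19165  -61.50551]
 [ 454.362    -45.56154]]
```

View pics/wrist7.png

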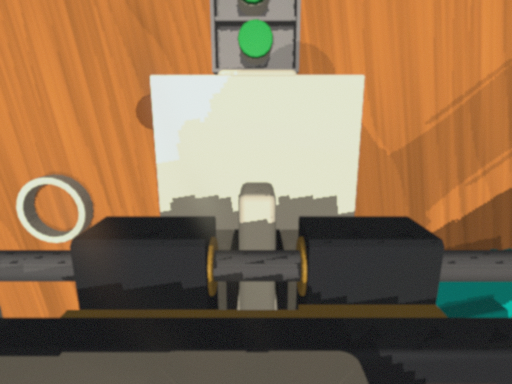

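jog_arm(targets="0.04 0 0 0 0 -0.1 -1; 0.085 -0.001 0 0 0 -0.1 -1; 0.13 -0.001 0 0 0 -0.1 -1; 0.17 -0.002 0.02 0 0 -0.1 -1; 0.195 -0.002 0.06 0 0 -0.1 -1; 0.2005 -0.002 0.1 0 0 -0.1 -1; 0.2005 -0.002 0.14 0 0 -0.1 -1; 0.2005 -0.002 0.16 0 0 -0.1 -1")

```text
clock: 17.25
tool_pos: [0.4875, -0.139, 0.1182]
orientation: [179.8, -0.2, -99.3]
force: [0.7, 0.6, -0.9]
opening: 0.0158
```

Run:
```python
from h import *
for n in("scene","side"):
  s=snapshot(n); 
  c=(s["img"][110:250,140:320] if n=="scene" else s["img"][100:240,190:370])
  cv2.imwrite("pics/%s8.png"%n,cv2.resize(cv2.cvtColor(c,4),None,fx=4,fy=4))
o=telemetry.get_obs(); print(o["tool_pos"],o["orientation"],o["force"],o["moment"],o["clock"])
```

```text
[ 0.48707845 -0.13885764  0.11811567] [179.7201257   -0.18317885 -99.30401976] [-0.88603446 -0.00801569 -2.28347774] [ 0.01590347  0.05180301 -0.00161648] 17.35
```

View pics/scene8.png

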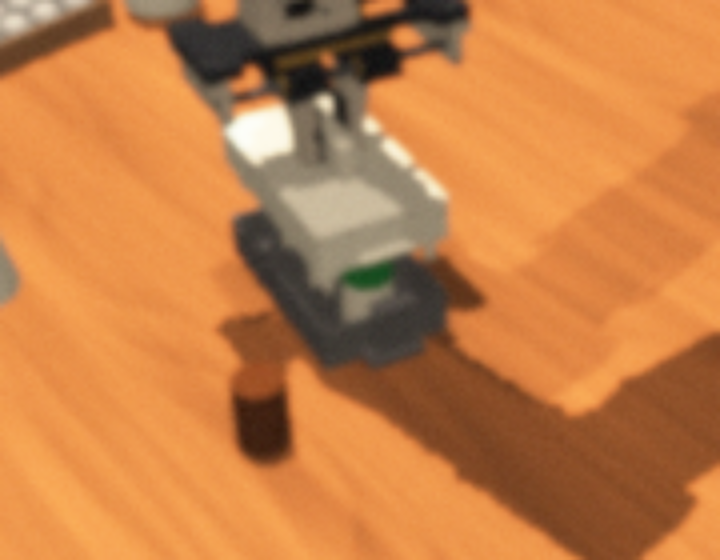

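View pics/side8.png

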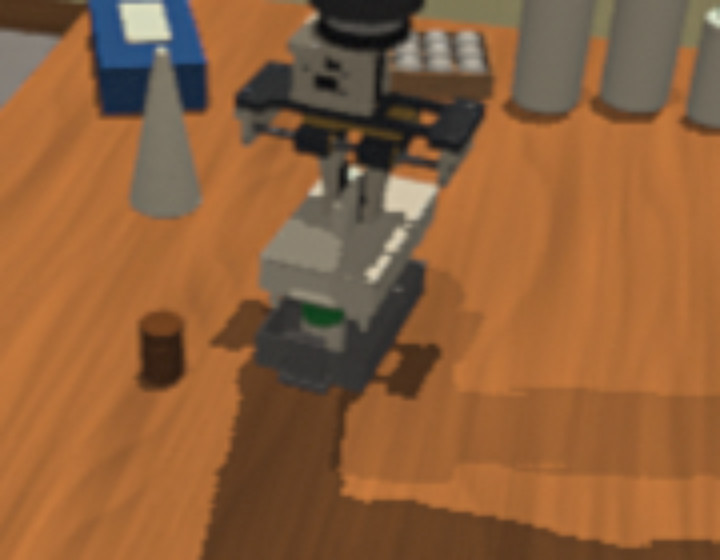

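jog_arm(targets="-0.0008 -0.0016 0 0.28 -0.18 0 -1; -0.0008 -0.0016 0 0.28 -0.18 0 -1; -0.0008 -0.0016 0 0.28 -0.18 0 -1; -0.0008 -0.0016 0.005 0.28 -0.18 0 -1; -0.0008 -0.0016 0.008 0.28 -0.18 0 -1; -0.0008 -0.0016 0.01 0.28 -0.18 0 -1; -0.0008 -0.0016 0.01 0.28 -0.18 0 -1; -0.0008 -0.0016 0.01 0.28 -0.18 0 -1")

```text
clock: 18.35
tool_pos: [0.4888, -0.1384, 0.1081]
orientation: [-180.0, -0.0, -99.3]
force: [0.6, -0.3, -2.0]
opening: 0.0158
```

Run:
```python
from h import *
o=telemetry.get_obs(); print(o["tool_pos"],o["orientation"],o["force"],o["moment"],o["clock"])
```

```text
[ 0.4887972  -0.138361    0.10814806] [-1.79994808e+02 -5.27855701e-03 -9.92975092e+01] [ 0.5554154  -0.25859236 -1.96807585] [ 0.00426532 -0.05029143 -0.0242832 ] 18.35
```

Exactly on the target. I'll lower gently to just above the catch noses (TCP ~0.089) and watch the force.

jog_arm(targets="0 0 0.003 0 0 0 -1; 0 0 0.006 0 0 0 -1; 0 0 0.009 0 0 0 -1; 0 0 0.012 0 0 0 -1; 0 0 0.014 0 0 0 -1; 0 0 0.016 0 0 0 -1; 0 0 0.018 0 0 0 -1; 0 0 0.018 0 0 0 -1")

```text
clock: 19.35
tool_pos: [0.4887, -0.1384, 0.09]
orientation: [180.0, -0.0, -99.3]
force: [-0.3, -0.1, -2.4]
opening: 0.0159
```

Run:
```python
from h import *
o=telemetry.get_obs(); print(o["tool_pos"],o["orientation"],o["force"],o["moment"],o["opening"])
```

```text
[ 0.48872096 -0.13837956  0.08999605] [ 1.79988849e+02 -8.16586797e-03 -9.93026249e+01] [-0.28841226 -0.11084338 -2.38367669] [0.05032532 0.04294154 0.01317672] 0.01592016368577983
```

jog_arm(targets="0 0 0.002 0 0 0 -1; 0 0 0.003 0 0 0 -1; 0 0 0.004 0 0 0 -1; 0 0 0.005 0 0 0 -1; 0 0 0.006 0 0 0 -1; 0 0 0.007 0 0 0 -1; 0 0 0.007 0 0 0 -1; 0 0 0.007 0 0 0 -1")

```text
clock: 20.35
tool_pos: [0.49, -0.1385, 0.0842]
orientation: [-179.9, -0.0, -99.3]
force: [-0.5, 0.1, 7.5]
opening: 0.0157
```

jog_arm(targets="0 0 0.002 0 0 0 -1; 0 0 0.004 0 0 0 -1; 0 0 0.005 0 0 0 -1; 0 0 0.006 0 0 0 -1; 0 0 0.007 0 0 0 -1; 0 0 0.008 0 0 0 -1; 0 0 0.009 0 0 0 -1; 0 0 0.009 0 0 0 -1")

```text
clock: 21.35
tool_pos: [0.4892, -0.1385, 0.0743]
orientation: [-180.0, -0.0, -99.3]
force: [1.4, -1.1, -11.2]
opening: 0.0157
```

Run:
```python
from h import *
o=telemetry.get_obs(); print(o["tool_pos"],o["orientation"],o["force"],o["moment"],o["opening"])
```

```text
[ 0.48915866 -0.13845322  0.07429259] [-1.79966687e+02 -1.35072462e-02 -9.92875815e+01] [  1.44200315  -1.08963018 -11.20554645] [-0.31853256 -0.3674592  -0.01528409] 0.015733893496669045
```

Past the snap point, the catches are now pulling the cover down against the gripper. I'll follow it down and press.

jog_arm(targets="0 0 0.001 0 0 0 -1; 0 0 0.002 0 0 0 -1; 0 0 0.003 0 0 0 -1; 0 0 0.0035 0 0 0 -1; 0 0 0.004 0 0 0 -1; 0 0 0.004 0 0 0 -1; 0 0 0.004 0 0 0 -1; 0 0 0.004 0 0 0 -1")

```text
clock: 22.35
tool_pos: [0.4895, -0.1384, 0.0709]
orientation: [-179.9, -0.0, -99.3]
force: [-1.7, 1.7, 6.2]
opening: 0.0159
```

Run:
```python
from h import *
o=telemetry.get_obs(); print(o["tool_pos"],o["orientation"],o["force"],o["moment"],o["opening"])
```

```text
[ 0.48952216 -0.13838787  0.07088556] [-1.79915323e+02 -5.97287442e-03 -9.92715792e+01] [-1.6692955   1.67177931  6.22027206] [ 0.50794363  0.68786883 -0.01636083] 0.015869528795479104
```

jog_arm(targets="0 0 0.0005 0 0 0 -1; 0 0 0.001 0 0 0 -1; 0 0 0.0012 0 0 0 -1; 0 0 0.0012 0 0 0 -1; 0 0 0.0012 0 0 0 -1; 0 0 0.0012 0 0 0 -1; 0 0 0.0012 0 0 0 -1; 0 0 0.0012 0 0 0 -1")

```text
clock: 23.35
tool_pos: [0.4896, -0.1384, 0.0708]
orientation: [-179.9, -0.0, -99.2]
force: [-4.8, 2.8, 14.2]
opening: 0.0159
```

Run:
```python
from h import *
from scipy.spatial.transform import Rotation as Ro
o=telemetry.get_obs(); print(o["tool_pos"],o["orientation"],o["force"],o["moment"],o["opening"])
T=np.array(o["tool_pos"]);R=Ro.from_euler("xyz",o["orientation"],degrees=True).as_matrix()
for n in ("scene","side","wrist"):
  q=snapshot(n); C=cloud(q); P=(C-T)@R
  c={"scene":q["img"][110:250,140:320],"side":q["img"][100:240,190:370],"wrist":q["img"]}[n]
  cv2.imwrite("pics/%s9.png"%n,cv2.resize(cv2.cvtColor(c,4),None,fx=1 if n=="wrist" else 4,fy=1 if n=="wrist" else 4))
  m=(abs(P[...,0])<.084)&(abs(P[...,1])<.049)&(abs(P[...,2])<.008)&(q["range_z"]>0); Q=C[m]
  if len(Q)>50:
    A=np.c_[Q[:,:2]-T[:2],np.ones(len(Q))]; k=np.linalg.lstsq(A,Q[:,2],rcond=None)[0]; print(n,len(Q),"slope,z",k.round(4),np.median(Q[:,2]))
print(telemetry.get_obs()["force"],telemetry.get_obs()["clock"])
```

```text
[ 0.48955399 -0.13842358  0.07084742] [-1.79888591e+02 -1.55886033e-02 -9.92478993e+01] [-4.80823274  2.82163892 14.22258901] [ 1.09032965  2.13693792 -0.01324109] 0.015915218151791113
scene 779 slope,z [-0.0007  0.0005  0.0673] 0.06692592502095834
side 522 slope,z [0.0016 0.001  0.0674] 0.0671630848087211
wrist 28092 slope,z [0.0008 0.0036 0.0689] 0.06870279887369672
[-4.70430276  3.19858091 13.47467661] 23.5
```

View pics/scene9.png

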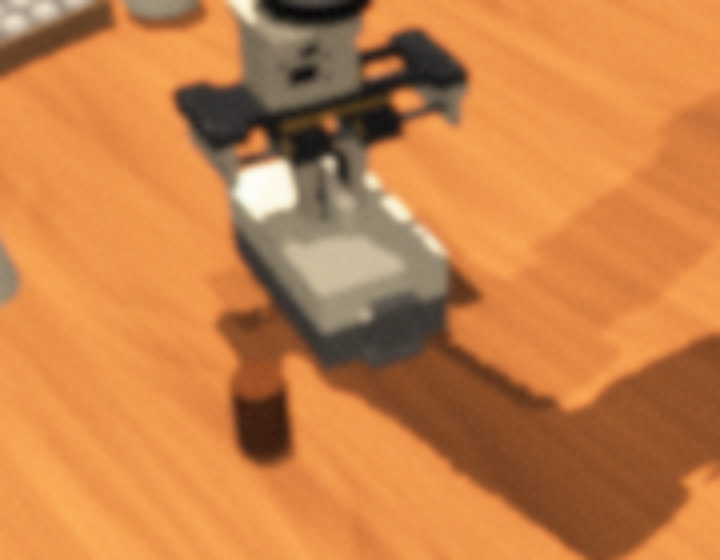

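View pics/side9.png

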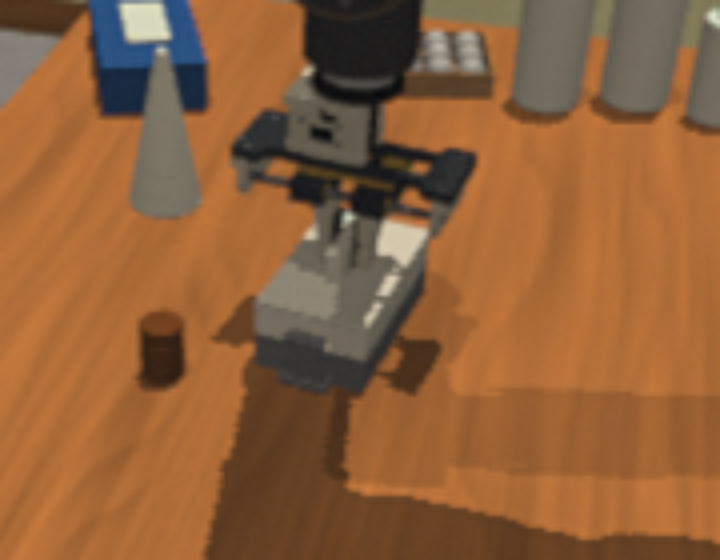

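View pics/wrist9.png

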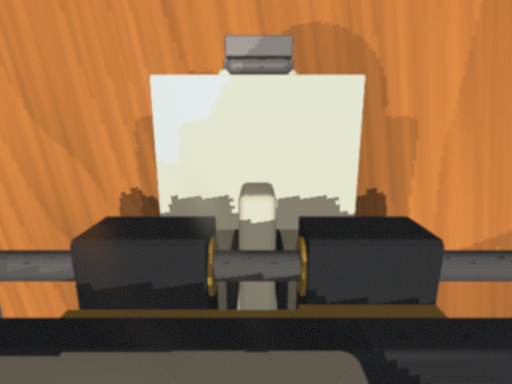

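The cover is home and level. In the scene and side views both catches lie over its ends, and the arm is pressing with about 14 N. Handing in.

Run:
```python
from h import *
o=telemetry.get_obs(); print(o["tool_pos"],o["force"],o["clock"]); print(job.close_job())
```

```text
[ 0.48956452 -0.13840814  0.07084456] [-4.70430276  3.19858091 13.47467661] 23.5
the job is handed in; nothing more can be done
None
```

The paint set is packed, and I handed the job in at 23.5 s with the arm still gripping and pressing the cover.

- **Jar:** I stood it in the middle compartment and let go. Its cap is 58.7 mm above the table, level with the two fixed jars and about 2.5 mm off centre. That offset is partly wrist-camera bias.
- **Cover:** I gripped it by the bar, lined it up over the tray and pressed until it snapped. The pegs slid in without resistance. The upward push of about 7.5 N turned into an 11 N downward pull as the catches snapped over.
- **Last checks:**
  - **Height:** the tool height matched home to within 0.1 mm. The top plate measured 67 to 69 mm above the table, where 68 mm is home.
  - **Level and alignment:** the slope was under 0.004 rad, and the gripper's turn was within 0.1° of the tray's.
  - **Press:** the vertical force was about 13.5 N, somewhat above the 10 N asked for.
- **Disagreements:** the wrist camera read about 1.5 mm off sideways compared with the gripped parts, so I placed the cover by its position relative to the tray. At the end the tool also felt about 5 N of sideways force and up to 2 N m of moment, while the pose stayed steady.
- **Bystanders:** nothing I did touched the cone, glue bottle or tape roll. I did not measure their positions again at the end.

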